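# Stack the grooming caddy's top tray on its keyed base

### The job

Put the round top tray of the grooming caddy back on its base: set it gently in the base's mouth and bring it round until its notch drops over the blue key and its flange lies flat on the rim all the way round, pressing it down if it hangs. The knob is for carrying and only spins on its stem, so the tray is turned by nudging its blue tab; do not force the tab once the key stops it. Let go when the tray is home, and leave everything else on the counter where it is.

Things in the scene. Friction and masses are not known exactly. Their poses are not given: they have to be found in the camera images.
- base: The caddy's lower tier: a round teal cup 150 mm across and 60 mm high, stuck fast to the counter (it does not move). Origin at the centre of its underside, z up; its blue key stands at +x of its frame. A fixed white cubby 230 mm high with a lamp on it stands at the left, beyond y = 0.43 m, x = 0.5 m. The base's wall is 6.5 mm thick, its mouth 137 mm across.
- base_mouth (a point): Centre of the base's mouth, level with its flat rim, 60 mm above the counter. The tray set in here with its notch elsewhere rides on the key, tilted about 3.5 degrees; turned until the notch is over the key it drops and the key stops it turning; it may hang 1 to 3 mm high on that side until pressed down with a few newtons. Seated, the tray's origin is 20 mm below this point, 40 mm above the counter.
- key (a point): Top of the key: a blue rib 16 mm wide up the outside of the base, standing 9 mm above the rim, 69 to 78 mm from the base's axis, its upper corners rounded by 4 mm. The point lies 73.5 mm from the axis.
- tray: The loose mint-green top tray, 0.3 to 0.5 kg. Origin: centre of its underside, z up, notch at +x, blue tab at -x. Upwards: a spigot 132 mm across, 20 mm deep, foot chamfered 6 mm, which enters the base's mouth with 2.5 mm to spare all round; a flange 160 mm across (z 20 to 26 mm) that lies on the rim; a wall 124 mm across, 4 mm thick, up to z 56 mm; three low dividers; a stem with the knob.
- notch (a point): Middle of the notch in the tray's flange, at the flange's top face (z = 26 mm of the tray) and 73.5 mm from its axis: a slot 20 mm wide, open outwards, its sides edged in blue. Seated, the key stands in it with 2 mm to spare on either side and shows 3 mm above the flange.
- knob_mid (a point): Middle of the tray's blue carrying knob, on the tray's axis, 76 mm above its underside: a round knob 30 mm across and 30 mm high (z = 60 to 90 mm). It spins freely on its stem, so it lifts the tray but cannot turn it.
- tweezers: Bystander: steel tweezer set in a flat open case 150 x 34 mm, 7 mm high. Origin under its centre.
- brush_cup: Bystander: white ceramic toothbrush cup with blue flowers, 76 mm across, 105 mm high, brushes to 185 mm. Origin under its centre.
- shaving_cup: Bystander: closed grey plastic shaving cup with a black lid, 96 mm across, 88 mm high. Origin under its centre.
- mirror: Bystander: rose-coloured folding hand mirror standing open, two round leaves 120 mm across joined by a hinge, 140 mm high. Origin under its foot's centre.
- lotion: Bystander: blue lotion bottle, 60 mm across, 150 mm high. Origin under its centre.
- soap_dish: Bystander: white soap dish with a bar of soap, 85 x 125 mm, 34 mm high. Origin under its centre.
- tab: The tray's thumb tab, rigid with the tray, opposite the notch. Origin: middle of its blue pad, 100 mm from the tray's axis, 20 mm above its underside. The pad is 26 mm long (87 to 113 mm from the axis), 26 mm wide across and 16 mm high (z = 12 to 28 mm of the tray, so 52 to 68 mm above the counter when seated). Under 5 N turns the tray; once the key holds it the force jumps; above 35 N it counts as forced.
Things that resemble listed ones, but are neither listed nor needed, are in the scene too. What is shaped like the base but pink is not meant.

How it is judged (in metres and radians):
At the end, for the whole second after the job is handed in: The tray is seated on the base and at rest: notch within 4.5 mm of the key and tray axis within 4.5 mm of the base axis (both level), tray underside 40 mm up (38 to 41.5 mm), tilted less than 0.015 rad (horizontal distance between notch and key below 0.0045 m and horizontal distance between tray and base below 0.0045 m and z of tray in the frame of base between 0.038 and 0.0415 m and angle between tray's own z axis and vertical below 0.015 rad and linear speed of tray below 0.01 m/s and angular speed of tray below 0.05 rad/s); the robot touches nothing.
It fails at once if the tab is forced (pushed with more than 35 N) (contact force between the fingers and tab above 35 N).
It fails at once if the tray is dropped onto the base (moves faster than 0.6 m/s within 20 mm of the base's axis) (horizontal distance between tray and base below 0.02 m and linear speed of tray above 0.6 m/s).
It fails at once if a bystander is moved by more than 15 mm (distance of any of tweezers, brush_cup, shaving_cup, mirror, lotion, soap_dish from where it was at the start of the episode above 0.015 m).
It also fails if it takes over 64 s, if anything falls off the work surface, if the arm or the gripper's body presses on something with over 40 N, if the wrist force passes 120 N, or if a joint passes its speed limit or range.

### The arm

A 6-joint arm with a two-finger parallel gripper is mounted at the origin on the work surface. World frame = base frame: x ahead of the robot, y to its left, z up, the work surface at z = 0. Lengths are in m, angles in degrees, forces in N, time in s.
With the tool pointing down it reaches from about 0.4 to 0.825 m from the base axis. Payload 7 kg.
Tool frame: the origin (TCP) lies at the very end of the fingers, on their centre line; the grasp point (between the pads) lies 19 mm behind it (ctrl.grip_point_offset is the distance from the TCP to the grasp point, in m); x points along the fingers, z is the direction in which the jaws open and shut, and the axes are right-handed (so a half turn about x gives the same grasp; the last joint's range is limited). The gripper opens to 88 mm and grips with 3 to 60 N. Pads are 19 mm wide; open, the fingers measure 130 mm over their backs; the gripper's body (78 mm by 193 mm) begins 47 mm behind the grasp point.
Start: joints at [82.913, 20.546, 0.682, 0, -70.136, -16.507], TCP at [0.27, 0.619, 0.227] pointing down, gripper open.
Joint ranges: [-176.03, 176.03], [-82.01, 121.73], [-58.28, 71.71], [-173.87, 95.51], [-174.79, -0.11], [-173.66, 173.66]. Speed limits (degrees/s): [136.94, 136.94, 172.46, 180, 180, 180].

### API

Orientations are given as [roll, pitch, yaw] about the fixed x, y, z axes, in that order (R = Rz(yaw) Ry(pitch) Rx(roll)).
In Python, from plant import get_obs, snapshot, calibration, close_job, ctrl gives the robot as it stands.
- The arm moves only by the tool move_arm, never from a script. Its argument "commands" is a list that holds one entry, the list of rows, each a list of 4 numbers: the shift along the tool's x, y, z in cm, then the turn about the tool's x in rad. In form: [[[dx, dy, dz, spin], ...]]. A call has 1 to 8 rows; each row shifts and turns the commanded pose from where the row before left it, along the tool's axes as they then stand; what a row does not reach is not made up. A row lasts 1/10 s, in which the tool goes at most 50 mm and 8.59 degrees, less where a joint would pass 70% of its speed; a pose out of reach is approached as far as the arm can. A call with a gripper value outside its range is refused whole. "jaw" is the finger opening in cm, from 0 to 8.76, set as the call begins (left out, the last holds). The fingers move at their own pace and stop on an object; the grip force is fixed at half the most. Time passes only in rows, so rows that do not move let the fingers close. It gives the time, the measured TCP pose, the force and the opening at its end, in the units of the state.
- get_obs(): the state, without advancing time (a new reading comes with each control period).
- snapshot(name): name is "scene" or "top" or "wrist"; returns (picture, depth): 384x512x3 uint8, red, green, blue; 384x512 float32, m along the optical axis (not along the pixel's ray), 0 where there is no reading.
- calibration(name): a dict with "mtx" (3x3 intrinsics, pixels), "T" (4x4, takes a point from camera to world coordinates); the wrist camera has in their place "tool_from_camera" (4x4, takes a point from camera to tool coordinates, whose origin is the TCP and whose axes are the tool frame's). Camera axes: x right, y up, looking along -z (the intrinsics and any distortion apply to the point x, -y, -z); pixel columns grow to the right and rows downward; lengths in m; the calibration is good to about 2 mm. A picture is of the moment at which its call begins: read the wrist's pose just before it. calibration takes no time and is no camera call.
- close_job(): hands the job in, once; it reports no verdict.
The state is a dict: "clock": time; "joint_pos": joint angles; "qvel": joint speeds; "tau": joint torques, N m; "tool_pos": TCP position; "orientation": TCP orientation; "force": force on the tool from outside, world axes, zero at the start; "moment": the same for the moment, N m; "opening": finger opening in m.
Only numpy, scipy, OpenCV 4.12 (cv2) and the standard library are available. Lean on these libraries where they do the work, as an engineer would, in place of code of your own. Each camera call takes 0.05 s, during which the arm holds its last target. There are 200 camera calls.

## Working session

There is one attempt and no reset: what is moved stays moved. The work goes in short steps, Python scripts to look and compute and a tool call to move; the robot and the scene stay as the last step left them, time stands still between calls to the robot, and variables do not carry over. Pictures are saved under pics/ and viewed, about 8 in all and at most 12, crops included, and the job is handed in when it is done.

Besides the shell and the picture viewer there is one more tool, called after "Request:" in YAML: its name, and indented under it one key for each argument. move_arm: Moves the arm, as the interface text tells. Its arguments: {"type":"object","properties":{"commands":{"type":"array"},"jaw":{"type":"number"}},"required":["commands"]}

```bash
mkdir -p pics; ls
cat > h.py <<'E'
import sys
sys.path.insert(0,'.')
import numpy as np, cv2
from scipy.spatial.transform import Rotation as R
from plant import get_obs, snapshot, calibration, close_job, ctrl
def toolT(o):
    T=np.eye(4);T[:3,:3]=R.from_euler('xyz',o['orientation'],degrees=True).as_matrix();T[:3,3]=o['tool_pos'];return T
def shot(n):
    o=get_obs();c=calibration(n);p,d=snapshot(n)
    T=c['T'] if 'T' in c else toolT(o)@c['tool_from_camera']
    return p,d,np.array(c['mtx']),np.array(T)
def ray(K,T,uv):
    uv=np.atleast_2d(uv);d=np.c_[(uv[:,0]-K[0,2])/K[0,0],-(uv[:,1]-K[1,2])/K[1,1],-np.ones(len(uv))]
    return T[:3,3],d@T[:3,:3].T
def onz(K,T,uv,z):
    o,d=ray(K,T,uv);return o+d*((z-o[2])/d[:,2])[:,None]
def cloud(d,K,T):
    v,u=np.mgrid[:d.shape[0],:d.shape[1]]
    o,r=ray(K,T,np.c_[u.ravel(),v.ravel()])
    return (o+r*d.ravel()[:,None]).reshape(*d.shape,3)
def save(n,p): cv2.imwrite('pics/'+n,p[...,::-1])
E
python3 - <<'E'
from h import *
o=get_obs();print(o)
for n in('scene','top'):
    p,d,K,T=shot(n);save(n+'1.png',p);np.savez(n+'1.npz',p=p,d=d,K=K,T=T);print(n,K.tolist(),T.round(3).tolist(),list(calibration(n)))
print(calibration('wrist'))
E
```

```text
pics
{'clock': 0.0, 'joint_pos': array([ 8.29134790e+01,  2.05927791e+01,  6.33745185e-01, -2.19131296e-02,
       -7.01369879e+01, -1.65050909e+01]), 'qvel': array([ 0.03634877, -0.0419355 , -0.05377232, -0.06428224, -0.11967163,
        0.04477987]), 'tau': array([ 1.03595576e-03, -5.82718062e+01,  2.93056369e+01,  6.99696064e+00,
        6.87127031e-03, -1.67577477e-04]), 'tool_pos': array([0.26998113, 0.61810783, 0.22560168]), 'orientation': array([   4.39859422,   89.90179266, -109.20048043]), 'force': array([ 0.08928272,  0.16947283, -0.34466953]), 'moment': array([-0.01923309,  0.05131203, -0.03054913]), 'opening': 0.08769489832170532}
scene [[454.40051338583095, 0.0, 263.0985491258156], [0.0, 454.40051338583095, 188.45459580451424], [0.0, 0.0, 1.0]] [[-0.824, -0.392, 0.408, 1.129], [0.566, -0.549, 0.616, 0.727], [-0.017, 0.739, 0.674, 1.024], [0.0, 0.0, 0.0, 1.0]] ['mtx', 'T']
top [[419.8684725888309, 0.0, 256.0887147243828], [0.0, 419.8684725888309, 189.15069805187005], [0.0, 0.0, 1.0]] [[0.001, 0.996, -0.084, 0.409], [-1.0, 0.001, 0.001, -0.125], [0.001, 0.084, 0.996, 1.557], [0.0, 0.0, 0.0, 1.0]] ['mtx', 'T']
{'mtx': array([[287.96569228,   0.        , 249.97868066],
       [  0.        , 287.96569228, 189.89830268],
       [  0.        ,   0.        ,   1.        ]]), 'tool_from_camera': array([[-1.58953530e-04,  2.62467394e-01, -9.64940849e-01,
        -1.56948287e-01],
       [ 5.89773498e-04,  9.64940718e-01,  2.62467261e-01,
         7.10747873e-02],
       [ 9.99999813e-01, -5.27376442e-04, -3.08177047e-04,
         2.74219975e-04],
       [ 0.00000000e+00,  0.00000000e+00,  0.00000000e+00,
         1.00000000e+00]])}
```

View pics/scene1.png

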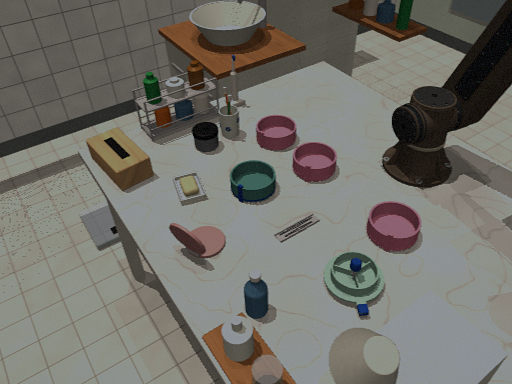

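View pics/top1.png

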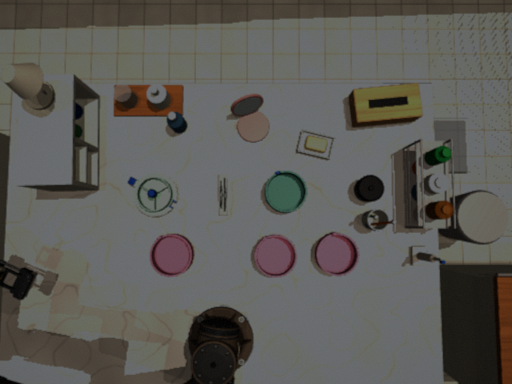

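The scene view shows the tray at about (355,277) with its tab at (363,310), and the teal base at (253,180) with its key at (239,194). The top view shows the tray at (153,195), tab at (132,181), notch near (174,206), base at (285,191) and key at (278,173).

Run:
```python
from h import *
for n in('top','scene'):
    f=np.load(n+'1.npz');p,d,K,T=f['p'],f['d'],f['K'],f['T'];C=cloud(d,K,T)
    hsv=cv2.cvtColor(p,cv2.COLOR_RGB2HSV)
    for nm,lo,hi,amin in(('blue',(108,120,40),(130,255,255),6),('teal',(70,80,30),(100,255,255),150),('mint',(55,25,60),(85,110,255),80)):
        m=cv2.inRange(hsv,lo,hi);k,L,S,c=cv2.connectedComponentsWithStats(m)
        for i in range(1,k):
            if S[i,4]<amin: continue
            P=C[L==i];P=P[np.isfinite(P).all(1)]
            med=np.median(P,0); 
            if not(0.2<med[0]<0.9 and -0.6<med[1]<0.6): continue
            print(n,nm,c[i].round(1),S[i,4],med.round(3),'z95',np.percentile(P[:,2],95).round(3))
# rim / flange circle fits from depth, top view
f=np.load('top1.npz');C=cloud(f['d'],f['K'],f['T'])
for nm,g,z0,z1 in(('base rim',(.405,-.235),.052,.066),('tray wall',(.40,.245),.046,.064)):
    q=C[(np.hypot(C[...,0]-g[0],C[...,1]-g[1])<.11)&(C[...,2]>z0)&(C[...,2]<z1)]
    (x,y),r=cv2.minEnclosingCircle((q[:,:2]*1000).astype(np.float32));print(nm,len(q),x,y,r,np.median(q[:,2]))
```

```text
top blue [277.4 172.2] 8 [ 0.596 -0.203  0.069] z95 0.074
top blue [131.4 180.8] 39 [0.568 0.329 0.029] z95 0.033
top blue [150.9 192.9] 43 [0.519 0.241 0.088] z95 0.092
top teal [284.7 191.9] 1249 [ 0.529 -0.231  0.012] z95 0.061
top mint [284.2 192.1] 1191 [ 0.529 -0.23   0.012] z95 0.062
top mint [166.3 188.9] 97 [0.549 0.195 0.028] z95 0.057
top mint [149.4 198.9] 218 [0.502 0.264 0.028] z95 0.058
scene blue [227.5 129. ] 8 [ 0.455 -0.518  0.042] z95 0.051
scene blue [243.1 194.6] 92 [ 0.602 -0.199  0.023] z95 0.066
scene blue [355.4 264.1] 122 [0.529 0.246 0.086] z95 0.091
scene blue [362.6 308.4] 94 [0.574 0.33  0.028] z95 0.031
scene teal [253.2 179.3] 1375 [ 0.526 -0.247  0.028] z95 0.059
scene mint [254.  179.2] 558 [ 0.52  -0.245  0.012] z95 0.061
scene mint [353.5 278.1] 2228 [0.535 0.253 0.027] z95 0.055
base rim 166 406.1030578613281 -235.04994201660156 108.90756225585938 0.059657858580815404
tray wall 154 400.41644287109375 244.33335876464844 109.35531616210938 0.056884510028491375
```

Run:
```python
from h import *
print(toolT(get_obs()).round(3))
f=np.load('top1.npz');C=cloud(f['d'],f['K'],f['T'])
m=(C[...,2]>.2)&(C[...,2]<.25)&(C[...,1]>.3)&(C[...,0]>.3)
print('cubby top',C[m].min(0),C[m].max(0),m.sum())
for nm,z0,z1,g in(('rim',.055,.064,(.528,-.232)),('tray top',.053,.06,(.522,.245))):
    q=C[(np.hypot(C[...,0]-g[0],C[...,1]-g[1])<.085)&(C[...,2]>z0)&(C[...,2]<z1)][:,:2]
    A=np.c_[2*q,np.ones(len(q))];s=np.linalg.lstsq(A,(q**2).sum(1),rcond=None)[0]
    print(nm,len(q),s[:2].round(4),np.sqrt(s[2]+s[0]**2+s[1]**2).round(4))
```

```text
[[-0.     0.916 -0.4    0.27 ]
 [-0.001 -0.4   -0.916  0.618]
 [-1.     0.     0.002  0.226]
 [ 0.     0.     0.     1.   ]]
cubby top [0.53201045 0.45527733 0.20034663] [0.89693844 0.64213431 0.24997954] 5793
rim 190 [ 0.5281 -0.2341] 0.0716
tray top 94 [0.519  0.2398] 0.0596
```

Request:
move_arm:
  commands:
    - [[0, 2.2, 3.7, 0], [0, 2.2, 3.7, 0], [0, 2.2, 3.7, 0], [0, 2.2, 3.7, 0], [0, 2.2, 3.7, 0], [0, 2.2, 3.7, 0]]

```text
clock: 0.7
tool_pos: [0.3022, 0.3603, 0.2262]
orientation: [-3.6, 90.0, -117.2]
force: [0.3, -0.2, 0.1]
opening: 0.0877
```

Request:
move_arm:
  commands:
    - [[0, 4.1, 0.4, 0], [0, 4.1, 0.4, 0], [0, 4.1, 0.4, 0], [0, 4.1, 0.4, 0], [0, 4.1, 0.4, 0], [0, 4.1, 0.4, 0], [0, 0, 0, 0], [0, 0, 0, 0]]

```text
clock: 1.5
tool_pos: [0.5184, 0.2408, 0.2256]
orientation: [-31.0, 89.9, -144.7]
force: [-0.6, -0.3, -0.5]
opening: 0.088
```

Run:
```python
from h import *
p,d,K,T=shot('wrist');save('w1.png',p);o=get_obs();print(o['joint_pos'],o['tool_pos'],o['force'],o['clock']);print(toolT(o).round(3))
hsv=cv2.cvtColor(p,cv2.COLOR_RGB2HSV);m=cv2.inRange(hsv,(108,120,40),(130,255,255));C=cloud(d,K,T)
k,L,S,c=cv2.connectedComponentsWithStats(m)
for i in range(1,k):
    if S[i,4]>15:
        P=C[L==i];print(c[i].round(),S[i,4],np.median(P,0).round(4),np.percentile(P,[5,95],axis=0).round(3).tolist())
```

```text
[ 4.45929830e+01  1.09069585e+01 -1.26740164e+01 -1.87080910e-02
 -6.64839702e+01  2.17552995e+01] [0.51788201 0.24139525 0.22597367] [ 0.25720666  0.54076646 -0.0031916 ] 1.55
[[-0.001  0.916 -0.401  0.518]
 [-0.001 -0.401 -0.916  0.241]
 [-1.    -0.001  0.001  0.226]
 [ 0.     0.     0.     1.   ]]
[169. 158.] 353 [0.5724 0.3266 0.0265] [[0.561, 0.315, 0.025], [0.583, 0.338, 0.028]]
[248. 175.] 577 [0.5256 0.2394 0.0882] [[0.513, 0.228, 0.083], [0.537, 0.251, 0.09]]
[307. 162.] 29 [0.4988 0.1711 0.0247] [[0.496, 0.166, 0.024], [0.501, 0.176, 0.026]]
[305. 181.] 27 [0.4766 0.1818 0.0249] [[0.473, 0.178, 0.024], [0.479, 0.186, 0.026]]
```

View pics/w1.png

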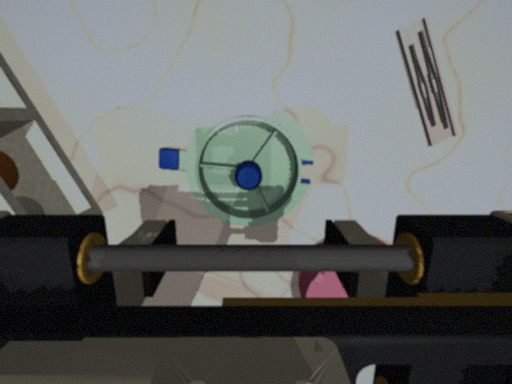

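The wrist view shows the knob at (248,175), the tab at (169,158) and the notch edges at (306,171). That puts the tray axis at about (0.524, 0.240), with the tab at 60.5°.

Request:
move_arm:
  commands:
    - [[3, 0.6, -0.1, 0], [4, 0, 0, 0], [4, 0, 0, 0], [3, 0, 0, 0], [1.5, 0, 0, 0], [1, 0, 0, 0], [0, 0, 0, 0]]
  jaw: 5.5

```text
clock: 2.25
tool_pos: [0.5229, 0.2406, 0.0607]
orientation: [-28.1, 89.9, -141.6]
force: [-0.7, -0.3, -0.2]
opening: 0.055
```

Request:
move_arm:
  commands:
    - [[0, 0, 0, 0], [0, 0, 0, 0], [0, 0, 0, 0], [0, 0, 0, 0], [0, 0, 0, 0]]
  jaw: 2

```text
clock: 2.75
tool_pos: [0.5243, 0.2405, 0.0623]
orientation: [148.8, 89.9, 35.2]
force: [-2.2, 0.5, 4.2]
opening: 0.0293
```

Request:
move_arm:
  commands:
    - [[-0.5, 0, 0, 0], [-1, 0, 0, 0], [-2, 0, 0, 0], [-2.5, 0, 0, 0], [-2.5, 0, 0, 0], [-2, 0, 0, 0], [-1, 0, 0, 0], [-0.5, 0, 0, 0]]

```text
clock: 3.55
tool_pos: [0.5241, 0.2404, 0.1826]
orientation: [166.1, 89.9, 52.5]
force: [-0.9, 0.0, -4.2]
opening: 0.0295
```

Request:
move_arm:
  commands:
    - [[0, 0.8, 1.8, 0], [0, 1.6, 3.7, 0], [0, 1.7, 3.9, 0], [0, 1.7, 3.9, 0], [0, 1.7, 3.9, 0], [0, 1.7, 3.9, 0], [0, 1.6, 3.7, 0], [0, 0.8, 1.8, 0]]

```text
clock: 4.35
tool_pos: [0.5221, -0.0531, 0.1804]
orientation: [-54.5, 89.8, -168.2]
force: [0.6, 1.0, -3.0]
opening: 0.0294
```

```bash
cat > look.py <<'E'
from h import *
def blobs(n,f,zmin=.03):
    p,d,K,T=shot(n);save(f,p);o=get_obs();print(o['joint_pos'].round(1),o['tool_pos'].round(4),o['force'].round(1),o['clock'],o['opening'])
    hsv=cv2.cvtColor(p,cv2.COLOR_RGB2HSV);m=cv2.inRange(hsv,(108,120,40),(130,255,255));C=cloud(d,K,T)
    k,L,S,c=cv2.connectedComponentsWithStats(m)
    for i in range(1,k):
        if S[i,4]>15:
            P=C[L==i];print(c[i].round(),S[i,4],np.median(P,0).round(4),np.percentile(P,[5,95],axis=0).round(3).tolist())
    return p,d,K,T,C,hsv
def circ(q):
    A=np.c_[2*q,np.ones(len(q))];s=np.linalg.lstsq(A,(q**2).sum(1),rcond=None)[0]
    return s[:2].round(4),np.sqrt(s[2]+s[0]**2+s[1]**2).round(4)
E
python3 - <<'E'
from look import *
p,d,K,T,C,hsv=blobs('wrist','w2.png')
q=C[(np.hypot(C[...,0]-.528,C[...,1]+.234)<.077)&(C[...,2]>.057)&(C[...,2]<.064)][:,:2]
print(len(q),circ(q),q.min(0),q.max(0))
E
```

```text
[ 15.5   8.6 -21.9   0.  -59.7  50.7] [ 0.5221 -0.0544  0.1803] [ 0.2 -0.1 -3.2] 4.4 0.029191803920235865
[367.  42.] 364 [ 0.5995 -0.1995  0.0664] [[0.594, -0.209, 0.019], [0.604, -0.195, 0.069]]
[331.  96.] 20 [ 0.5665 -0.1665  0.0149] [[0.559, -0.171, 0.014], [0.574, -0.164, 0.016]]
[355. 197.] 79 [ 0.504  -0.1264  0.1431] [[0.502, -0.131, 0.142], [0.508, -0.122, 0.144]]
[110. 207.] 517 [0.568  0.0336 0.144 ] [[0.561, -0.028, 0.139], [0.576, 0.045, 0.25]]
[250. 232.] 1162 [ 0.5331 -0.0586  0.2012] [[0.525, -0.067, 0.186], [0.536, -0.047, 0.207]]
[250. 274.] 194 [ 0.5133 -0.0496  0.2066] [[0.51, -0.056, 0.205], [0.517, -0.043, 0.208]]
3325 (array([ 0.5324, -0.2336]), np.float64(0.0712)) [ 0.45799036 -0.30913547] [ 0.60495988 -0.15891083]
```

View pics/w2.png

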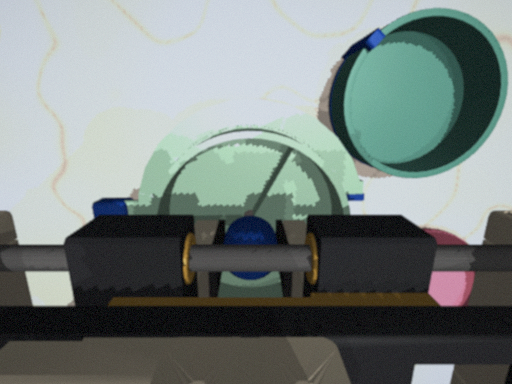

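The wrist view shows the base rim centred near (418,95), at about (0.5315, -0.234) in the world. The key is at (367,42), 26° about the base axis, and the tray hangs level.

Request:
move_arm:
  commands:
    - [[0, 0.8, 1.5, 0], [0, 1.6, 3.2, 0], [0, 2, 4, 0], [0, 2, 4, 0], [0, 1.2, 2.4, 0], [0, 0.5, 1, 0], [1, 0, 0, 0], [1, 0, 0, 0]]

```text
clock: 5.2
tool_pos: [0.5329, -0.2295, 0.1602]
orientation: [-98.8, 89.9, 147.6]
force: [-0.2, 0.7, -3.5]
opening: 0.0292
```

Request:
move_arm:
  commands:
    - [[1, 0, 0, 0], [1, 0, 0, 0], [0.5, 0, 0, 0], [0, 0, 0, 0], [0, 0, 0, 0]]

```text
clock: 5.7
tool_pos: [0.5339, -0.2296, 0.1367]
orientation: [66.0, 90.0, -47.6]
force: [-0.4, -0.4, -3.6]
opening: 0.0294
```

Run:
```python
from look import *
blobs('wrist','w3.png')
```

```text
[ -4.   16.  -18.4   0.  -55.5  70.4] [ 0.534  -0.2297  0.137 ] [ 0.5 -0.5 -4.2] 5.75 0.029254464524824362
[110. 202.] 809 [ 0.5824 -0.1438  0.1007] [[0.574, -0.155, 0.097], [0.59, -0.133, 0.102]]
[356. 204.] 71 [ 0.5111 -0.302   0.0992] [[0.508, -0.306, 0.098], [0.514, -0.298, 0.101]]
[250. 232.] 1145 [ 0.5449 -0.2353  0.1577] [[0.537, -0.244, 0.143], [0.548, -0.224, 0.164]]
[250. 274.] 189 [ 0.5251 -0.2262  0.1631] [[0.522, -0.233, 0.162], [0.529, -0.22, 0.164]]
```

Request:
move_arm:
  commands:
    - [[0.2, -0.1, 0.5, 0], [0.5, 0, 0, 0], [0.5, 0, 0, 0], [0.4, 0, 0, 0], [0.3, 0, 0, 0], [0, 0, 0, 0], [0, 0, 0, 0]]

```text
clock: 6.45
tool_pos: [0.5308, -0.234, 0.1175]
orientation: [-46.4, 90.0, -160.0]
force: [-0.4, 0.4, -3.0]
opening: 0.0293
```

Request:
move_arm:
  commands:
    - [[0.2, 0, 0, 0], [0.2, 0, 0, 0], [0.2, 0, 0, 0], [0, 0, 0, 0], [0, 0, 0, 0]]

```text
clock: 6.95
tool_pos: [0.5308, -0.234, 0.1115]
orientation: [102.7, 90.0, -10.8]
force: [0.4, -0.1, -3.3]
opening: 0.0293
```

Request:
move_arm:
  commands:
    - [[0.2, 0, 0, 0], [0.2, 0, 0, 0], [0, 0, 0, 0], [0, 0, 0, 0]]

```text
clock: 7.35
tool_pos: [0.5303, -0.2346, 0.1083]
orientation: [3.1, 90.0, -110.5]
force: [-4.7, -2.0, 5.3]
opening: 0.0294
```

Request:
move_arm:
  commands:
    - [[0, 0, 0, 0], [0, 0, 0, 0], [0, 0, 0, 0], [0, 0, 0, 0]]
  jaw: 5.5

```text
clock: 7.75
tool_pos: [0.531, -0.2339, 0.1075]
orientation: [117.6, 90.0, 4.0]
force: [-0.3, 0.0, 0.6]
opening: 0.0532
```

Request:
move_arm:
  commands:
    - [[-1, 0, 0, 0], [-2, 0, 0, 0], [-3, 0, 0, 0], [-3, 0, 0, 0], [-2, 0, 0, 0], [-1, 0, 0, 0], [0, 0, 0, 0]]

```text
clock: 8.45
tool_pos: [0.5314, -0.2341, 0.2293]
orientation: [105.3, 89.8, -8.3]
force: [-0.3, 0.4, 0.3]
opening: 0.055
```

Run:
```python
from look import *
blobs('wrist','w4.png')
```

```text
[ -4.5  11.6 -11.6  -0.  -66.8  70.9] [ 0.5307 -0.2339  0.2277] [ 0.1  0.9 -0. ] 8.5 0.05536831039307292
[502. 136.] 62 [ 0.4552 -0.5203  0.0488] [[0.449, -0.525, 0.041], [0.461, -0.515, 0.054]]
[160. 175.] 460 [ 0.5749 -0.1456  0.0755] [[0.563, -0.156, 0.074], [0.586, -0.135, 0.077]]
[316. 167.] 31 [ 0.5123 -0.3067  0.067 ] [[0.51, -0.311, 0.066], [0.515, -0.302, 0.068]]
[252. 190.] 794 [ 0.5323 -0.237   0.1325] [[0.519, -0.248, 0.122], [0.543, -0.226, 0.134]]
[315. 188.] 21 [ 0.4892 -0.2974  0.0657] [[0.487, -0.301, 0.065], [0.491, -0.294, 0.067]]
```

View pics/w4.png

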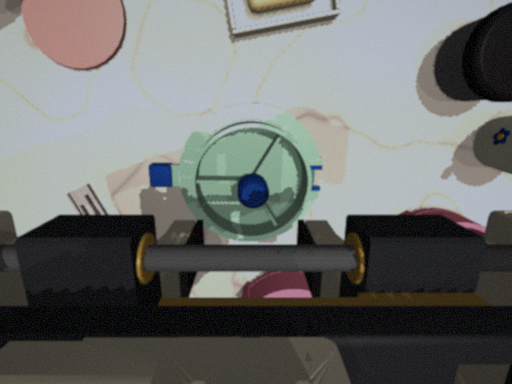

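The tray sits in the mouth, tilted on the key. The tab is at (160,175), 64.7° about the base axis, and the notch is at (316,178). I'll straddle the tab with the fingers and turn it about 141° counter-clockwise.

Request:
move_arm:
  commands:
    - [[0, 0.1, -2, 0.05], [0, 0.1, -3.4, 0.05], [0, 0.1, -3.4, 0.05], [0, 0, -1.4, 0.05], [0, 0, 0, 0.14], [0, 0, 0, 0.14], [0, 0, 0, 0.14], [0, 0, 0, 0.14]]
  jaw: 5

```text
clock: 9.3
tool_pos: [0.5799, -0.1448, 0.2256]
orientation: [-25.7, 89.8, 176.9]
force: [0.1, -0.2, 0.7]
opening: 0.05
```

Request:
move_arm:
  commands:
    - [[0, 0, 0, 0.14], [0, 0, 0, 0.14], [0, 0, 0, 0.14], [0, 0, 0, 0.14], [0, 0, 0, 0.14], [0, 0, 0, 0.14], [0, 0, 0, 0], [0, 0, 0, 0]]

```text
clock: 10.1
tool_pos: [0.5802, -0.145, 0.2263]
orientation: [23.7, 89.9, 178.7]
force: [-0.1, -0.1, -0.2]
opening: 0.05
```

Run:
```python
from look import *
blobs('wrist','w5.png');T=toolT(get_obs())
print(T.round(3), 'jawang',np.degrees(np.arctan2(T[1,2],T[0,2])))
g=np.array([.5752,-.1416,T[2,3]]);print('to go tool cm',(T[:3,:3].T@(g-T[:3,3])*100).round(2))
```

```text
[  4.7  13.4  -9.3  -0.  -67.3 -29.7] [ 0.5803 -0.1451  0.2266] [-0.5  0.  -0.4] 10.15 0.04967575094458408
[260.  71.] 1025 [ 0.5295 -0.2349  0.1327] [[0.518, -0.246, 0.128], [0.541, -0.224, 0.134]]
[256. 176.] 449 [ 0.5735 -0.1451  0.0755] [[0.563, -0.156, 0.074], [0.585, -0.134, 0.077]]
[[-0.001 -0.423 -0.906  0.58 ]
 [ 0.    -0.906  0.423 -0.145]
 [-1.     0.001  0.001  0.227]
 [ 0.     0.     0.     1.   ]] jawang 154.95197879041345
to go tool cm [ 0.   -0.1   0.61]
```

Request:
move_arm:
  commands:
    - [[2, -0.1, 0.6, 0], [4, 0, 0, 0], [4, 0, 0, 0], [3.5, 0, 0, 0], [2.5, 0, 0, 0], [1.4, 0, 0, 0], [0, 0, 0, 0], [0, 0, 0, 0]]

```text
clock: 10.95
tool_pos: [0.5758, -0.1417, 0.0537]
orientation: [61.7, 90.0, -143.5]
force: [0.7, 0.1, 0.5]
opening: 0.0502
```

Request:
move_arm:
  commands:
    - [[0, 0.04, 0.89, -0.0873], [0, 0.04, 0.89, -0.0873], [0, 0.04, 0.89, -0.0873], [0, 0.04, 0.89, -0.0873], [0, 0, 0, 0]]

```text
clock: 11.45
tool_pos: [0.5419, -0.1321, 0.0552]
orientation: [-168.7, 89.8, 6.1]
force: [-0.2, -0.9, 0.3]
opening: 0.05
```

```bash
cat > st.py <<'E'
from look import *
def st(f):
    blobs('wrist',f);T=toolT(get_obs());v=T[:2,3]-[.5315,-.2338]
    print('r',np.hypot(*v).round(4),'ang',np.degrees(np.arctan2(v[1],v[0])).round(2),'jaw-90',np.degrees(np.arctan2(T[1,2],T[0,2])).round(2)-90,'F tool',(T[:3,:3].T@get_obs()['force']).round(1))
E
python3 -c "
from st import *
st('w6.png')"
```

```text
[  6.4  19.5 -26.4   0.  -44.  -11.7] [ 0.5422 -0.1322  0.0551] [ 0.6  0.3 -0.8] 11.5 0.050034180603945426
[272.  22.] 4166 [ 0.5285 -0.2246  0.1301] [[0.517, -0.229, 0.116], [0.539, -0.22, 0.134]]
[232. 233.] 1049 [ 0.5506 -0.1434  0.0743] [[0.539, -0.15, 0.073], [0.561, -0.138, 0.076]]
r 0.1021 ang 84.0 jaw-90 84.69999999999999 F tool [ 0.8 -0.4 -0.6]
```

Request:
move_arm:
  commands:
    - [[0, 0.04, 0.89, -0.0873], [0, 0.04, 0.89, -0.0873], [0, 0.04, 0.89, -0.0873], [0, 0.04, 0.89, -0.0873], [0, 0.04, 0.89, -0.0873], [0, 0.04, 0.89, -0.0873], [0, 0.04, 0.89, -0.0873]]

```text
clock: 12.2
tool_pos: [0.483, -0.1452, 0.0545]
orientation: [157.5, 89.8, 7.3]
force: [1.6, 3.1, -0.8]
opening: 0.0502
```

```bash
python3 -c "
from st import *
st('w7.png')"
```

```text
[  5.6  15.1 -33.3  -0.  -41.4  24.6] [ 0.4814 -0.1456  0.0543] [-1.4  0.9 -1.3] 12.25 0.049979832474706366
[278.  23.] 4674 [ 0.5225 -0.2281  0.1307] [[0.514, -0.237, 0.117], [0.534, -0.223, 0.134]]
[231. 234.] 996 [ 0.4972 -0.1497  0.0734] [[0.486, -0.167, 0.072], [0.507, -0.142, 0.131]]
r 0.1014 ang 119.59 jaw-90 -239.88 F tool [ 1.3 -1.5  0.8]
```

Request:
move_arm:
  commands:
    - [[0, 0.03, 0.89, -0.0873], [0, 0.03, 0.89, -0.0873], [0, 0.03, 0.89, -0.0873], [0, 0.03, 0.89, -0.0873], [0, 0.03, 0.89, -0.0873], [0, 0.03, 0.89, -0.0873], [0, 0.03, 0.89, -0.0873], [0, 0.03, 0.89, -0.0873]]

```text
clock: 13.05
tool_pos: [0.436, -0.1983, 0.0539]
orientation: [-174.2, 90.0, 75.6]
force: [-0.8, 3.5, -0.5]
opening: 0.05
```

Request:
move_arm:
  commands:
    - [[0, 0.03, 0.89, -0.0873], [0, 0.03, 0.89, -0.0873], [0, 0.03, 0.89, -0.0873], [0, 0.03, 0.89, -0.0873], [0, 0.03, 0.89, -0.0873], [0, 0.03, 0.89, -0.0873], [0, 0, 0, 0]]

```text
clock: 13.75
tool_pos: [0.431, -0.2516, 0.0538]
orientation: [8.1, 90.0, -72.2]
force: [-0.3, -0.8, 0.0]
opening: 0.0503
```

```bash
python3 -c "
from st import *
st('w8.png')"
```

```text
[ -7.6  14.9 -33.8   0.  -41.3 107.1] [ 0.431  -0.2513  0.0538] [-0.1 -0.7 -0.5] 13.8 0.04971449243083904
[259.  29.] 6158 [ 0.5209 -0.2393  0.1322] [[0.514, -0.25, 0.127], [0.527, -0.228, 0.134]]
[232. 232.] 1099 [ 0.4374 -0.241   0.0654] [[0.43, -0.252, 0.064], [0.444, -0.231, 0.067]]
r 0.102 ang -170.14 jaw-90 -170.51 F tool [ 0.5 -0.2  0.7]
```

Request:
move_arm:
  commands:
    - [[0, 0.03, 0.71, -0.0698], [0, 0.03, 0.71, -0.0698], [0, 0.03, 0.71, -0.0698], [0, 0, 0, 0]]

```text
clock: 14.2
tool_pos: [0.4368, -0.2715, 0.0537]
orientation: [7.1, 90.0, -61.3]
force: [-0.5, 0.0, 0.0]
opening: 0.05
```

Request:
move_arm:
  commands:
    - [[0, 0, 0.27, -0.0262], [0, 0, 0.27, -0.0262], [0, 0, 0.18, -0.0175], [0, 0, 0, 0]]

```text
clock: 14.6
tool_pos: [0.4392, -0.2777, 0.0536]
orientation: [-146.1, 90.0, 149.5]
force: [-0.6, 1.1, 0.8]
opening: 0.0501
```

```bash
python3 -c "
from st import *
st('w9.png')"
```

```text
[-10.6  16.6 -31.3  -0.  -42.2 126.3] [ 0.4392 -0.2777  0.0536] [-0.8  1.3 -0.3] 14.65 0.05001016147601166
[261.  30.] 6381 [ 0.5215 -0.2421  0.1322] [[0.514, -0.251, 0.127], [0.53, -0.23, 0.134]]
[231. 233.] 1075 [ 0.4421 -0.265   0.0654] [[0.434, -0.277, 0.064], [0.45, -0.255, 0.067]]
r 0.1022 ang -154.57 jaw-90 -154.35 F tool [ 0.3 -0.2 -1.5]
```

Request:
move_arm:
  commands:
    - [[0, 0, 0.2, -0.0195], [0, 0, 0.2, -0.0195], [0, 0, 0.2, -0.0195], [0, 0, 0, 0]]

```text
clock: 15.05
tool_pos: [0.4422, -0.2836, 0.0536]
orientation: [-2.2, 90.0, -63.0]
force: [-0.3, 0.1, -0.0]
opening: 0.0499
```

Request:
move_arm:
  commands:
    - [[0, 0, 0.15, -0.015], [0, 0, 0, 0]]

```text
clock: 15.25
tool_pos: [0.4431, -0.2849, 0.0537]
orientation: [28.2, 90.0, -31.8]
force: [-0.8, -0.3, -0.6]
opening: 0.05
```

Request:
move_arm:
  commands:
    - [[0, 0, 0.15, -0.015], [0, 0, 0, 0]]

```text
clock: 15.45
tool_pos: [0.4436, -0.286, 0.0536]
orientation: [41.9, 90.0, -17.2]
force: [0.0, 0.3, 0.7]
opening: 0.0498
```

```bash
python3 -c "
from st import *
st('w10.png')"
```

```text
[-11.5  17.2 -30.2   0.  -42.5 132.4] [ 0.4436 -0.286   0.0536] [ 0.5  1.  -0.7] 15.5 0.05034865307395921
[252.  26.] 5144 [ 0.5227 -0.2403  0.1274] [[0.516, -0.249, 0.115], [0.532, -0.229, 0.13]]
[230. 233.] 1072 [ 0.4456 -0.2727  0.0666] [[0.437, -0.284, 0.065], [0.455, -0.263, 0.068]]
r 0.1022 ang -149.3 jaw-90 -149.14 F tool [ 0.7  1.  -0.6]
```

The tab has risen and the knob top has fallen to about 0.130, so the tray has dropped onto the key. I'll back off, lift, and press down over the knob.

Request:
move_arm:
  commands:
    - [[0, 0, -0.4, 0], [-2, 0, 0, 0], [-3, 0, 0, 0], [-4, 0, 0, 0], [-4, 0, 0, 0], [-3.5, 0, 0, 0], [0, 0, 0, 0]]

```text
clock: 16.2
tool_pos: [0.4438, -0.2834, 0.224]
orientation: [38.1, 89.5, -21.0]
force: [0.3, -0.6, -0.9]
opening: 0.0502
```

Request:
move_arm:
  commands:
    - [[0, 1, 0, 0], [0, 2.5, 0, 0], [0, 3, 0, 0], [0, 2.5, 0, 0], [0, 1, 0, 0], [0, 0, 0, 0], [0, 0, 0, 0]]
  jaw: 0

```text
clock: 16.9
tool_pos: [0.5268, -0.2309, 0.2178]
orientation: [-129.0, 89.9, 171.9]
force: [-1.0, 0.0, -0.3]
opening: 0.0023
```

Run:
```python
from look import *
p,d,K,T,C,hsv=blobs('wrist','w11.png');T=toolT(get_obs())
r=np.hypot(C[...,0]-.5315,C[...,1]+.2338);m=(r<.079)&(r>.066)&(C[...,2]>.05)&(C[...,2]<.08)
P=C[m];A=np.c_[P[:,:2]-[.5315,-.2338],np.ones(len(P))]
s=np.ones(len(P),bool)
for _ in range(4):
    c=np.linalg.lstsq(A[s],P[s,2],rcond=None)[0];e=P[:,2]-A@c;s=abs(e)<.0015
print('flange plane',c.round(4),s.sum(),'tilt',np.hypot(*c[:2]))
print('to go cm',(T[:3,:3].T@(np.r_[.5315,-.2338,T[2,3]]-T[:3,3])*100).round(2))
p,d,K,T=shot('top');save('top2.png',cv2.resize(p[140:240,230:340],None,fx=5,fy=5))
```

```text
[ -4.2  11.6 -12.9  -0.  -65.6 125.1] [ 0.5266 -0.2312  0.2181] [-0.1 -0.3 -0.1] 16.95 0.0011936557933387485
[251. 107.] 54 [ 0.592  -0.1944  0.0648] [[0.586, -0.197, 0.058], [0.597, -0.191, 0.066]]
[263. 107.] 125 [ 0.5986 -0.2041  0.0673] [[0.594, -0.21, 0.059], [0.603, -0.198, 0.069]]
[275. 110.] 58 [ 0.6017 -0.2165  0.0651] [[0.596, -0.22, 0.064], [0.607, -0.214, 0.066]]
[255. 189.] 816 [ 0.5333 -0.2333  0.1282] [[0.521, -0.245, 0.12], [0.544, -0.222, 0.129]]
flange plane [0.0001 0.0005 0.0647] 2898 tilt 0.0005450975432902316
to go cm [-0.    0.29  0.47]
```

View pics/w11.png

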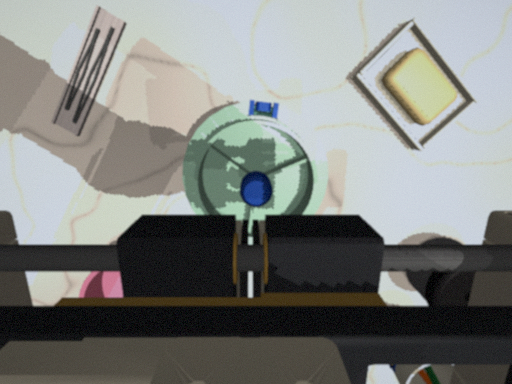

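The picture shows the key (263,107) standing in the notch between the two blue edges. The flange plane is level to 0.0005 rad. I'll press once, lightly, on the knob to make sure.

Request:
move_arm:
  commands:
    - [[2, 0.3, 0.5, 0], [3, 0, 0, 0], [2, 0, 0, 0], [1, 0, 0, 0], [0.4, 0, 0, 0], [0, 0, 0, 0], [0, 0, 0, 0]]

```text
clock: 17.7
tool_pos: [0.533, -0.2342, 0.1357]
orientation: [44.7, 89.9, -14.4]
force: [-0.3, -0.1, 0.0]
opening: 0.0002
```

Request:
move_arm:
  commands:
    - [[0.15, 0, 0, 0], [0.1, 0, 0, 0], [0, 0, 0, 0]]

```text
clock: 18.0
tool_pos: [0.5324, -0.2339, 0.1323]
orientation: [58.3, 90.0, -0.9]
force: [-0.2, -0.6, 0.4]
opening: 0.0005
```

Request:
move_arm:
  commands:
    - [[0.1, 0, 0, 0], [0.1, 0, 0, 0], [0, 0, 0, 0]]

```text
clock: 18.3
tool_pos: [0.5322, -0.2339, 0.1299]
orientation: [-129.8, 90.0, 171.0]
force: [-0.1, -0.4, -0.7]
opening: 0.0003
```

Request:
move_arm:
  commands:
    - [[0.1, 0, 0, 0], [0, 0, 0, 0]]

```text
clock: 18.5
tool_pos: [0.5323, -0.2339, 0.1289]
orientation: [-125.7, 90.0, 175.2]
force: [-0.6, 0.2, 0.1]
opening: 0.0001
```

Request:
move_arm:
  commands:
    - [[0.05, 0, 0, 0], [0.05, 0, 0, 0], [0, 0, 0, 0]]

```text
clock: 18.8
tool_pos: [0.5324, -0.2339, 0.1284]
orientation: [32.5, 90.0, -26.6]
force: [-0.5, 0.4, 3.5]
opening: 0.0005
```

Request:
move_arm:
  commands:
    - [[0.05, 0, 0, 0], [0.05, 0, 0, 0], [0, 0, 0, 0]]

```text
clock: 19.1
tool_pos: [0.5325, -0.234, 0.1282]
orientation: [29.0, 90.0, -30.1]
force: [-3.6, 1.7, 10.4]
opening: 0.0005
```

Request:
move_arm:
  commands:
    - [[-0.5, 0, 0, 0], [-2, 0, 0, 0], [-3, 0, 0, 0], [-3, 0, 0, 0], [-1, 0, 0, 0], [0, 0, 0, 0], [0, 0, 0, 0]]

```text
clock: 19.8
tool_pos: [0.5319, -0.2337, 0.2211]
orientation: [-156.8, 89.9, 144.0]
force: [-0.7, -0.8, -0.5]
opening: 0.0004
```

Run:
```python
from look import *
p,d,K,T,C,hsv=blobs('wrist','w12.png')
r=np.hypot(C[...,0]-.5315,C[...,1]+.2338);m=(r<.079)&(r>.066)&(C[...,2]>.05)&(C[...,2]<.08)
P=C[m];A=np.c_[P[:,:2]-[.5315,-.2338],np.ones(len(P))];s=np.ones(len(P),bool)
for _ in range(4):
    c=np.linalg.lstsq(A[s],P[s,2],rcond=None)[0];s=abs(P[:,2]-A@c)<.0015
print('flange plane',c.round(4),s.sum())
save('w12c.png',cv2.resize(p[60:250,150:360],None,fx=3,fy=3))
p,d,K,T=shot('scene');C=cloud(d,K,T);m=(np.hypot(C[...,0]-.53,C[...,1]+.234)<.079);
save('scene2.png',cv2.resize(p[100:260,150:350],None,fx=4,fy=3.7))
```

```text
[ -4.5  12.  -11.9  -0.  -66.1 125.3] [ 0.5316 -0.2337  0.2206] [ 0.8  0.2 -0. ] 19.85 0.00036276432908812227
[247. 110.] 47 [ 0.5922 -0.1942  0.0649] [[0.587, -0.197, 0.064], [0.597, -0.191, 0.066]]
[258. 109.] 113 [ 0.5987 -0.2041  0.0675] [[0.594, -0.21, 0.066], [0.603, -0.198, 0.069]]
[270. 113.] 55 [ 0.6019 -0.2166  0.0648] [[0.596, -0.22, 0.064], [0.607, -0.214, 0.066]]
[250. 191.] 798 [ 0.534  -0.2337  0.1282] [[0.522, -0.245, 0.119], [0.545, -0.223, 0.13]]
flange plane [0.0004 0.0007 0.0647] 2812
```

View pics/w12c.png

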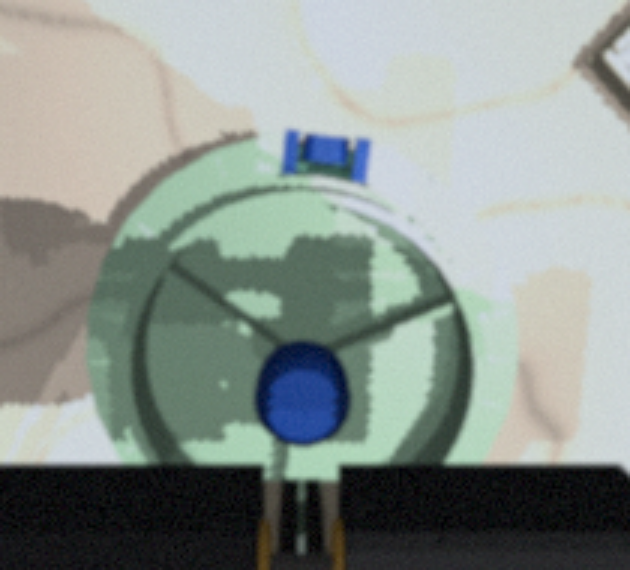

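The key stands in the notch at crop (325,150), with the blue edges on both sides of it. The flange is level and the gripper is clear, so I'll hand in.

```bash
python3 -c "
from h import *
close_job();print(get_obs()['clock'])"
```

```text
the job is handed in; nothing more can be done
the job is handed in; nothing more can be done
```

The tray is back on its base with the key in its notch, and I handed the job in at about 20 s. I carried it by the knob, set it in the mouth, and nudged the tab about 140° counter-clockwise until the notch dropped over the key. I finished with a press of about 10 N on the knob, which gave only about 0.2 mm.

**Last checks:**
- **Level:** the flange is level within about 0.001 rad.
- **Notch:** the key shows between the blue edges, 2 to 3 mm above the flange.
- **Forces:** the highest reading I saw while turning the tab was about 3.5 N. The gripper was clear of everything when I handed in.

**What disagreed or was not checked:**
- **Flange height:** the wrist camera put it at 64.7 mm, against 66 mm expected. The knob also made contact about 1.5 mm lower than expected. I took this as a height offset in the calibration, since the tray was level and firm.
- **Notch position:** in the wrist camera the notch centre measured about 2 mm from the key, within the slot's play and the calibration error.
- **Other items:** I did not measure them again at the end. No contact with any of them showed up in the forces.

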